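Scoop the vials out from under the shelf and set them on the balancer arm

ROBOT

A 7-joint arm with a two-finger parallel gripper is mounted at the origin on the work surface. World frame = base frame: x ahead of the robot, y to its left, z up, the work surface at z = 0. Lengths are in mm, angles in rad, forces in N, time in s.
With the tool pointing down it reaches from about 425 to 875 mm from the base axis. Payload 8.4 kg.
Tool frame: the origin (TCP) lies at the very end of the fingers, on their centre line; the grasp point (between the pads) lies manip.hold_point_z behind it (manip.hold_point_z is the distance from the TCP to the grasp point, in mm); x points along the fingers, y is the direction in which the jaws open and shut, and the axes are right-handed (so a half turn about x gives the same grasp; the last joint's range is limited). The gripper opens to 87 mm and grips with 3 to 60 N. Pads are 19 mm wide; open, the fingers measure 117 mm over their backs; the gripper's body (75 mm by 190 mm) begins 51 mm behind the grasp point.
Start: joints at [1.06, 0.333, 0.04, 1.465, -0.013, 1.343, -0.059], TCP at [260.144, -595.64, 195.546] pointing down, gripper open.
Joint ranges: [-2.58, 2.58], [-0.38, 2.09], [-1.3, 1.39], [0.25, 2.4], [-1.5, 4.64], [0.08, 2.09], [-2.65, 2.65]. Speed limits (rad/s): [2.22, 2.22, 2.79, 2.79, 3.14, 3.14, 3.14].

INTERFACE

Orientations are given as a unit quaternion [w, x, y, z].
In Python, from cell import status, viewer, workorder, manip gives the robot as it stands.
- The arm moves only by the shell command python3 -m creep 'ROWS' [FORCE]. ROWS is JSON, a list of rows, each an object of numbers: "x", "y", "z": the shift along the tool's x, y, z in mm; "yaw": the turn about the tool's x in degrees; "jaw": the closure, from -1 (fully open) to 1 (shut), so that 0 is half open. In form: [{"x": .., "y": .., "z": .., "yaw": .., "jaw": ..}, ...]. A call has 1 to 12 rows; each row shifts and turns the commanded pose from where the row before left it, along the tool's axes as they then stand; what a row does not reach is not made up. A row lasts 1/10 s, in which the tool goes at most 50 mm and 8.59 degrees, less where a joint would pass 70% of its speed; a pose out of reach is approached as far as the arm can. A call is refused whole if a number of a shift passes 50 or a number of a turn 8.59, either way. A call with a gripper value outside its range is refused whole. The fingers move at their own pace and stop on an object; FORCE is the grip in N (left out, the last holds). Time passes only in rows, so rows that do not move let the fingers close. It gives the time, the measured TCP pose, the force and the opening at its end, in the units of the state.
- status.read_state(): the state, without advancing time (a new reading comes with each control period).
- viewer.camera(name): name is "side" or "top"; returns the picture (400x640x3 uint8, red, green, blue); there is no depth.
- viewer.calibration(name): a dict with "fx", "fy", "cx", "cy" (pixels), "R" (3x3) and "t" (3): a world point X has camera coordinates R X + t. Camera axes: x right, y down, z forward; pixel columns grow to the right and rows downward; lengths in mm; the calibration is good to about 2 mm. A picture is of the moment at which its call begins. calibration takes no time and is no camera call.
- workorder.finish_job(): hands the job in, once; it reports no verdict.
The state is a dict: "t": time; "joints": joint angles; "joint_vel": joint speeds; "joint_torque": joint torques, N m; "position": TCP position; "eef_rot": TCP orientation; "ft_force": force on the tool from outside, world axes, zero at the start; "torque": the same for the moment, N m; "gripper_width": finger opening in mm.
Only numpy, scipy, OpenCV 4.12 (cv2) and the standard library are available. Lean on these libraries where they do the work, as an engineer would, in place of code of your own. Each camera call takes 0.05 s, during which the arm holds its last target. There are 200 camera calls.

TASK

Two amber vials have rolled under the low clear shelf: reach the scoop in along the bench, gather both vials in its pan against the back rail and bring them out, without knocking the shelf or its bins with the scoop or the gripper, and leave the other things on the bench where they stand. Then lower the loaded scoop, the right way up, gently onto the middle of the tray of the sprung balancer arm and let go only once the arm has sunk under its weight and come to rest, so that scoop and vials stay there.

Things in the scene. Friction and masses are not known exactly. Their poses are not given: they have to be found in the camera images.
- scoop: Steel scoop, loose, about 0.17 kg (20 % more or less), standing on its pan. Origin: middle of the pan's flat underside; x to the open front, y across, z up. Pan: x -40 to +50, y -63 to +63 mm; floor 2.5 mm thick, rear wall 30 mm high, side walls 26 mm high and 3 mm thick, ending at x = 30 mm. A long handle slopes up and back from the rear wall
- scoop_grip (a point): Grip point in the handle, scoop frame x = -89, y = 0, z = 103 mm. Handle: 62 degrees above level, from x = -40, z = 10 to x = -103, z = 129 mm; its upper 74 mm is the teal grip, 20 mm wide (y), 18 mm thick. Take it across y, gripper leaning back along the handle (fingers down and to the scoop's front, 20 to 40 degrees from vertical), to stay clear of the bins
- scoop_lip (a point): Middle of the pan's sharp front edge, at its underside (scoop frame x = 50, z = 0). A ramp of the pan's full width rises from it to 5 mm at x = 29 mm and drops to the floor behind, so vials that have rolled over it stay in while the scoop is level or mouth-up
- vial_a: Closed amber glass vial with white cap, loose, lying on the bench under the shelf roughly along the bay's y, 30 mm diameter, 70 mm long, about 50 g. Origin at its centre, own y along its axis. It rolls freely.
- vial_b: The same, the one nearer the shelf's open front
- bay: Fixed frame under the shelf. Origin on the bench below the middle of the front face of the back rail; x points into the bay (scoop goes in along +x), y across. Aluminium rail at 10 to 32 mm height, 264 mm long, 14 mm thick: vials stop against it, the scoop's ramp can slip 15 mm into the gap below. Posts 14 mm square at x = -60 and +30, y = +-125 mm carry the shelf
- shelf: Clear shelf plate with orange front edge, fixed on the bay's posts. Origin at bay x = y = 0, at the plate's underside 70 mm above the bench; axes as the bay. Plate: x -85 to +45, y -140 to +140 mm, 8 mm thick. Two open blue bins stand on it: x -87 to +13, |y| 62 to 138 mm, tops 163 mm above the bench
- balancer: Fixed cream stand of the sprung arm, on the left or the right. Origin on the bench below the tray's centre; x points from the tray to the column (x = 105 to 205 mm, up to 115 mm high), y across
- sink (a joint): Angle (rad) the balancer arm has sunk: 0 empty (spring holds it at its upper stop) to 0.2. Level hinge 140 mm behind the tray's centre, 75 mm high; sinking tips the tray's near edge down by this angle. After about 0.5 N the tray sinks about 6 mm (0.044 rad) per newton, lightly damped; the scoop with both vials rests at about 0.05 to 0.13 rad
- tray: The sprung arm with its steel tray (black mat), in one piece; origin at the centre of the tray's underside, x from the tray to the column. Tray: 130 mm (x) by 150 mm (y), 6 mm thick; its top is 89 mm above the bench when empty
- tray_top (a point): Centre of the tray's top face, where the middle of the scoop's underside goes, scoop's front roughly towards the column (up to 25 degrees askew is fine)
- amber_bottle: Bystander, loose: amber bottle with green cap, 68 mm across, 150 mm tall; origin at the centre of its underside
- wash_bottle: Bystander, loose: white bottle with red cap, 64 mm across, 160 mm tall; origin at the centre of its underside
- dish_stack: Bystander, loose: pale round stack of dishes, 84 mm across, 34 mm tall; origin at the centre of its underside
- timer: Bystander, loose: cream flat timer, 70 x 60 x 22 mm; origin at the centre of its underside

How it is judged:
By the outcome, as a careful person would: the job done as asked, in the order asked, and still so for the second after the job is handed in, with the robot touching nothing.
It also fails if it takes over 67 s, if anything falls off the work surface, if the arm or the gripper's body presses on something with over 40 N, if the wrist force passes 120 N, or if a joint passes its speed limit or range.

## Working session

There is one attempt and no reset: what is moved stays moved. The work goes in short steps, Python scripts to look and compute and a shell command to move; the robot and the scene stay as the last step left them, time stands still between calls to the robot, and variables do not carry over. Pictures are saved under pics/ and viewed, about 8 in all and at most 12, crops included, and the job is handed in when it is done.

```bash
mkdir -p pics; ls
python3 - <<'E'
from cell import status, viewer, manip
import cv2
print(status.read_state()); print(manip.hold_point_z)
for n in("top","side"):
    cv2.imwrite(f"pics/{n}0.png",viewer.camera(n)[:,:,::-1]); print(n,viewer.calibration(n))
E
```

```text
pics
{'t': 0.0, 'joints': array([ 1.05976681,  0.33389911,  0.03986373,  1.46627204, -0.01337373,
        1.34328929, -0.05850674]), 'joint_vel': array([ 2.46155770e-03, -1.37719733e-03,  1.66571173e-04,  1.03680326e-03,
        6.65854461e-04, -3.78732024e-05,  5.58824286e-04]), 'joint_torque': array([-8.14814903e-04, -6.56362867e+01,  1.33549187e+00, -4.03797412e+01,
       -5.97042404e-02,  4.46699350e-02,  2.24795331e-04]), 'position': array([ 259.94909218, -595.20113586,  194.66641783]), 'eef_rot': array([-0.14403072, -0.69200839, -0.14511719,  0.6923298 ]), 'ft_force': array([ 0.23693858, -0.05376313,  0.7054245 ]), 'torque': array([-0.01826381, -0.01216324, -0.00962511]), 'gripper_width': 87.25784381105134}
18.700000000000003
top {'fx': 419.9323504009398, 'fy': 419.9323504009398, 'cx': 320.52699916969067, 'cy': 201.10019595535044, 'R': array([[-0.02677008, -0.99934391,  0.02439474],
       [-0.99334181,  0.02385804, -0.11270688],
       [ 0.11205093, -0.02724949, -0.99332877]]), 't': array([  -1.94259176,  582.09390503, 1429.64631757])}
side {'fx': 498.91867891477744, 'fy': 498.91867891477744, 'cx': 314.3194295173187, 'cy': 201.55341928240614, 'R': array([[-0.94155428, -0.33682616,  0.00486649],
       [-0.17331566,  0.47199278, -0.86439834],
       [ 0.28885503, -0.81472139, -0.50278407]]), 't': array([ 553.74564577,  185.61279766, 1148.11415065])}
```

View pics/top0.png

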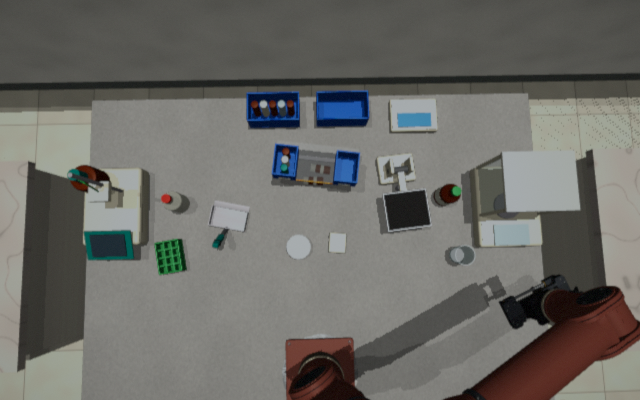

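View pics/side0.png

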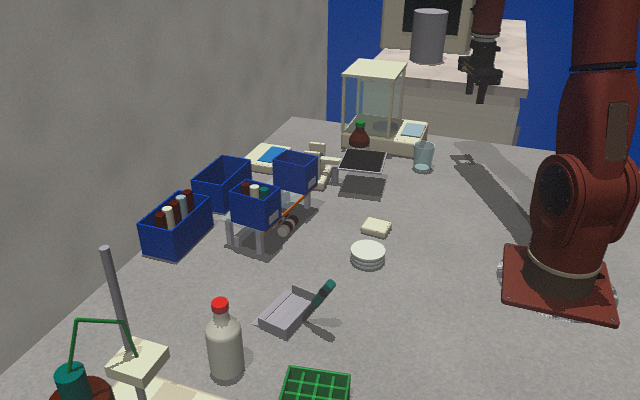

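The top view shows the scoop at about (229,217) with its grip at (219,238). The shelf is at (316,166), the tray at (407,210), the dishes at (299,247) and the timer at (338,243). I need magnified crops to measure from.

Run:
```python
import cv2
a=cv2.imread("pics/top0.png")[135:265,200:460]; cv2.imwrite("pics/topc.png",cv2.resize(a,None,fx=3,fy=3,interpolation=cv2.INTER_CUBIC))
a=cv2.imread("pics/side0.png")[140:340,190:400]; a=cv2.convertScaleAbs(a,alpha=1.4);cv2.imwrite("pics/sidec.png",cv2.resize(a,None,fx=3,fy=3,interpolation=cv2.INTER_CUBIC))
```

```text
(no output)
```

View pics/topc.png

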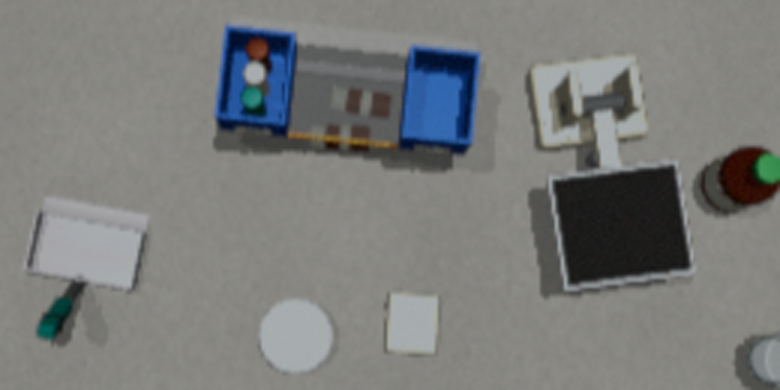

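View pics/sidec.png

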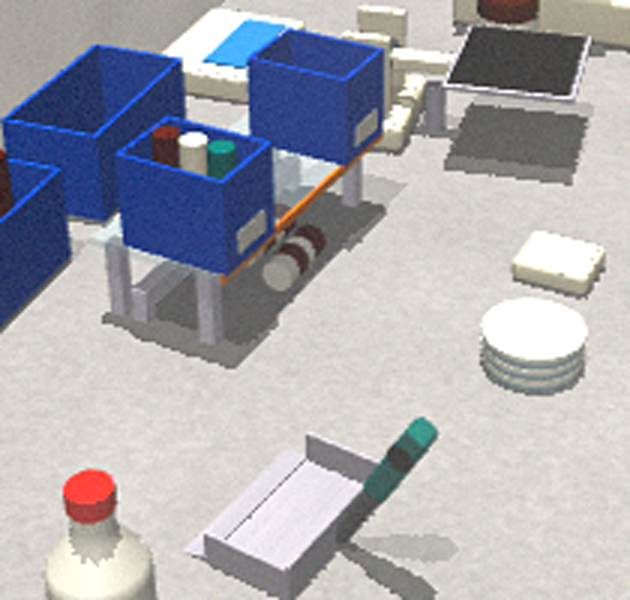

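The crops show the scoop's lip corners at (45,198) and (149,215) in the top crop, the bin corners, the tray corners, and both vials through the plate, at about (361,101) and (340,137). I'll fit poses from these points.

```bash
cat > h.py <<'E'
import numpy as np
from scipy.optimize import least_squares
from cell import viewer
C={n:viewer.calibration(n) for n in("top","side")}
def proj(n,X):
    c=C[n]; p=np.atleast_2d(X)@c["R"].T+c["t"]
    return np.c_[c["fx"]*p[:,0]/p[:,2]+c["cx"],c["fy"]*p[:,1]/p[:,2]+c["cy"]]
def unp(n,u,v,z):
    c=C[n]; d=c["R"].T@[(u-c["cx"])/c["fx"],(v-c["cy"])/c["fy"],1]; o=-c["R"].T@c["t"]
    return o+d*(z-o[2])/d[2]
def T(p,q): # world->from local, p=x,y,yaw
    c,s=np.cos(p[2]),np.sin(p[2]); q=np.atleast_2d(q).astype(float)
    return np.c_[p[0]+c*q[:,0]-s*q[:,1],p[1]+s*q[:,0]+c*q[:,1],q[:,2]]
def fit(obs,p0):
    # obs: list (cam,(u,v),(x,y,z))
    f=lambda p:np.concatenate([proj(n,T(p,q))[0]-uv for n,uv,q in obs])
    r=least_squares(f,p0,loss="soft_l1"); return r.x,r.fun.reshape(-1,2).round(1)
E
cat > fit0.py <<'E'
from h import *
t=lambda u,v,*q:("top",np.array([200+u/3,135+v/3]),q)
s=lambda u,v,*q:("side",np.array([190+u/3,140+v/3]),q)
sc=[t(45,198,50,63,0),t(149,215,50,-63,0),t(27,271,-40,63,30),t(130,290,-40,-63,30),t(47,326,-103,0,129),
 s(187,550,50,63,0),s(205,537,30,63,26),s(290,575,-40,63,30),s(308,437,30,-63,26),s(425,428,-103,0,129)]
bay=[t(217,124,-87,138,163),t(228,27,13,138,163),t(478,52,13,-138,163),t(469,147,-87,-138,163),t(295,33,13,62,163),t(411,47,13,-62,163),
 s(118,152,-87+100,138,163),s(188,177,-87,138,163),s(272,144,-87,62,163),s(345,75,-87,-62,163),s(383,45,-87,-138,163),s(160,118,13,62,163)]
tr=[t(549,178,65,75,89),t(677,163,65,-75,89),t(692,272,-65,-75,89),t(568,290,-65,75,89),
 s(478,27,65,-75,89),s(592,35,-65,-75,89),s(577,97,-65,75,89),s(445,85,65,75,89)]
for n,o,p in(("scoop",sc,(600,250,0)),("bay",bay,(800,0,0)),("tray",tr,(650,-250,0))):
    print(n,*fit(o,p))
for n,a in (("disht",(200+297/3,135+335/3,34)),("timer",(200+412/3,135+323/3,22)),("amb",(200+768/3,135+168/3,150)),("va",(200+361/3,135+101/3,28)),("vb",(200+340/3,135+136/3,28))): print(n,unp("top",*a).round())
E
python3 fit0.py; python3 -c "
from cell import status
from scipy.spatial.transform import Rotation as R
q=status.read_state()['eef_rot'];print(R.from_quat([*q[1:],q[0]]).as_matrix().round(3))"
```

```text
scoop [ 5.36016143e+02  3.07117583e+02 -2.00067687e-01] [[-0.8 -0.7]
 [-0.4 -0.2]
 [-2.1 -0.5]
 [-0.4 -0.5]
 [-0.9  2.3]
 [-1.   0.2]
 [ 0.2 -1.3]
 [ 0.7 -2.3]
 [ 0.2 -2.3]
 [ 0.9  0.1]]
bay [ 7.27565943e+02 -5.70773301e+00 -1.32062186e-01] [[-1.4 -2.9]
 [-1.4 -1. ]
 [ 0.6 -0. ]
 [ 0.6 -1.2]
 [-0.2 -0.5]
 [-0.5 -0.9]
 [-1.   0. ]
 [11.6  1.5]
 [ 0.5 -1.5]
 [ 0.5  1.4]
 [ 1.1  0.4]
 [ 3.1 -1.8]]
tray [ 5.37610732e+02 -3.04276039e+02  1.02864164e-01] [[-0.9 -0.3]
 [ 0.1 -0.9]
 [ 1.2  1. ]
 [-1.6  0.7]
 [-1.8 -1.9]
 [ 1.2 -0.3]
 [ 0.3  0.1]
 [-0.2 -0.9]]
disht [426.  61.  34.]
timer [436. -72.  22.]
amb [ 591. -453.  150.]
va [697. -19.  28.]
vb [656.   6.  28.]
[[-0.001  0.4   -0.916]
 [ 0.001 -0.916 -0.4  ]
 [-1.    -0.001  0.   ]]
```

Residuals are mostly under 2 px, and the heights and sizes are consistent. I'll lift and go round to above the scoop.

```bash
python3 -m creep '[{"x":-35},{"x":-35},{"x":-35},{"y":-29,"z":-34.5},{"y":-29,"z":-34.5},{"y":-29,"z":-34.5},{"y":-29,"z":-34.5},{"y":-29,"z":-34.5},{"y":-29,"z":-34.5},{"y":-29,"z":-34.5},{"y":-29,"z":-34.5},{"y":-29,"z":-34.5}]'
python3 -m creep '[{"y":-29,"z":-34.5},{"y":-29,"z":-34.5},{"y":-39.3,"z":-17.1},{"y":-39.3,"z":-17.1},{"y":-39.3,"z":-17.1},{"y":-39.3,"z":-17.1},{"y":-39.3,"z":-17.1},{"y":-39.3,"z":-17.1},{"y":-39.3,"z":-17.1}]'
python3 -c "
from h import *
print(unp('top',167,197,160),unp('top',167,197,130))"
```

```text
[592.15998525 470.55961908 160.        ] [596.10157383 480.6843176  130.        ]schema error: expected keys x, y, z, yaw, jaw
schema error: expected keys x, y, z, yaw, jaw
```

```bash
python3 -m creep '[{"x":-35,"y":0,"z":0,"yaw":0,"jaw":-1},{"x":-35,"y":0,"z":0,"yaw":0,"jaw":-1},{"x":-35,"y":0,"z":0,"yaw":0,"jaw":-1},{"x":0,"y":-29,"z":-34.5,"yaw":0,"jaw":-1},{"x":0,"y":-29,"z":-34.5,"yaw":0,"jaw":-1},{"x":0,"y":-29,"z":-34.5,"yaw":0,"jaw":-1},{"x":0,"y":-29,"z":-34.5,"yaw":0,"jaw":-1},{"x":0,"y":-29,"z":-34.5,"yaw":0,"jaw":-1},{"x":0,"y":-29,"z":-34.5,"yaw":0,"jaw":-1},{"x":0,"y":-29,"z":-34.5,"yaw":0,"jaw":-1},{"x":0,"y":-29,"z":-34.5,"yaw":0,"jaw":-1},{"x":0,"y":-29,"z":-34.5,"yaw":0,"jaw":-1}]'
```

```text
t: 1.3
position: [440.5, -230.4, 300.4]
eef_rot: [-0.145, -0.692, -0.145, 0.692]
ft_force: [0.4, -0.5, 0.0]
gripper_width: 87.0
```

```bash
python3 -m creep '[{"x":0,"y":-41.5,"z":-23.6,"yaw":0,"jaw":-1},{"x":0,"y":-41.5,"z":-23.6,"yaw":0,"jaw":-1},{"x":0,"y":-41.5,"z":-23.6,"yaw":0,"jaw":-1},{"x":0,"y":-41.5,"z":-23.6,"yaw":0,"jaw":-1},{"x":0,"y":-41.5,"z":-23.6,"yaw":0,"jaw":-1},{"x":0,"y":-41.5,"z":-23.6,"yaw":0,"jaw":-1},{"x":0,"y":-41.5,"z":-23.6,"yaw":0,"jaw":-1},{"x":0,"y":-41.5,"z":-23.6,"yaw":0,"jaw":-1},{"x":0,"y":-44,"z":-9,"yaw":0,"jaw":-1},{"x":0,"y":-44,"z":-9,"yaw":0,"jaw":-1},{"x":0,"y":-44,"z":-9,"yaw":0,"jaw":-1},{"x":0,"y":-44,"z":-9,"yaw":0,"jaw":-1}]'
python3 -m creep '[{"x":0,"y":0,"z":0,"yaw":-8.5,"jaw":-1},{"x":0,"y":0,"z":0,"yaw":-8.5,"jaw":-1},{"x":0,"y":0,"z":0,"yaw":-8.5,"jaw":-1},{"x":0,"y":0,"z":0,"yaw":-8.5,"jaw":-1},{"x":0,"y":0,"z":0,"yaw":-8.5,"jaw":-1},{"x":0,"y":0,"z":0,"yaw":-8.5,"jaw":-1},{"x":0,"y":0,"z":0,"yaw":-8.5,"jaw":-1},{"x":0,"y":0,"z":0,"yaw":-8.5,"jaw":-1},{"x":0,"y":0,"z":0,"yaw":-8.5,"jaw":-1},{"x":0,"y":0,"z":0,"yaw":-8.5,"jaw":-1},{"x":0,"y":0,"z":0,"yaw":-8.5,"jaw":-1},{"x":0,"y":0,"z":0,"yaw":-8.5,"jaw":-1}]'
python3 -m creep '[{"x":0,"y":0,"z":0,"yaw":-8.5,"jaw":-1},{"x":0,"y":0,"z":0,"yaw":-8.5,"jaw":-1},{"x":0,"y":0,"z":0,"yaw":-8.5,"jaw":-1},{"x":0,"y":0,"z":0,"yaw":-8.5,"jaw":-1},{"x":0,"y":0,"z":0,"yaw":-8.5,"jaw":-1},{"x":0,"y":0,"z":0,"yaw":-0.5,"jaw":-1}]'
cat > st.py <<'E'
from h import *
from cell import status
from scipy.spatial.transform import Rotation as R
s=status.read_state(); q=s["eef_rot"]; M=R.from_quat([*q[1:],q[0]]).as_matrix()
print("t",round(s["t"],2),"pos",s["position"].round(1),"ty",M[:,1].round(3),"tz",M[:,2].round(3),"down",M[:,0].round(3),"heading y",np.degrees(np.arctan2(M[1,1],M[0,1])).round(2))
print("j",np.round(s["joints"],2),"ft",s["ft_force"].round(2),"tq",s["torque"].round(2),"w",round(s["gripper_width"],1))
E
python3 st.py
```

```text
t: 2.5
position: [442.3, 324.7, 300.4]
eef_rot: [-0.144, -0.692, -0.144, 0.692]
ft_force: [1.3, -0.3, -0.2]
gripper_width: 87.1
t: 3.7
position: [442.8, 323.1, 300.3]
eef_rot: [0.63, 0.321, 0.63, -0.322]
ft_force: [-0.2, -1.0, -0.5]
gripper_width: 86.9
t: 4.3
position: [442.9, 323.1, 300.2]
eef_rot: [0.703, 0.069, 0.704, -0.069]
ft_force: [0.4, 0.0, -0.5]
gripper_width: 86.9
t 4.3 pos [442.9 323.1 300.2] ty [ 0.195  0.981 -0.   ] tz [ 0.981 -0.195 -0.001] down [-0.001 -0.    -1.   ] heading y 78.74
j [ 0.29  0.26 -1.19  1.5   0.24  1.54  0.48] ft [ 0.38  0.03 -0.52] tq [ 0.12 -0.14 -0.04] w 86.9
```

```bash
python3 -m creep '[{"x":40,"y":2.8,"z":0,"yaw":0,"jaw":-1},{"x":40,"y":0,"z":0,"yaw":0,"jaw":-1},{"x":40,"y":0,"z":0,"yaw":0,"jaw":-1},{"x":25,"y":0,"z":0,"yaw":0,"jaw":-1},{"x":0,"y":0,"z":0,"yaw":0,"jaw":-1}]'
cat > pic.py <<'E'
# usage: pic.py name  sidebox topbox(u0,v0,u1,v1)
import sys,cv2,numpy as np
from cell import viewer
def crop(n,b):
    u0,v0,u1,v1=map(int,b.split(",")); a=viewer.camera(n)[:,:,::-1]; cv2.imwrite(f"pics/raw_{n}_{sys.argv[1]}.png",a)
    a=cv2.convertScaleAbs(a[v0:v1,u0:u1],alpha=1.3); k=min(400/a.shape[1],600/a.shape[0]); print(n,b,"scale",k); a=cv2.resize(a,None,fx=k,fy=k,interpolation=cv2.INTER_CUBIC)
    return cv2.copyMakeBorder(a,0,600-a.shape[0],0,400-a.shape[1],cv2.BORDER_CONSTANT)
cv2.imwrite(f"pics/{sys.argv[1]}.png",np.hstack([crop("side",sys.argv[2]),crop("top",sys.argv[3])]))
E
python3 pic.py g1 240,220,380,360 180,160,280,270
```

```text
t: 4.8
position: [441.9, 324.3, 152.3]
eef_rot: [0.702, 0.07, 0.705, -0.073]
ft_force: [-1.0, -0.8, 0.3]
gripper_width: 86.7
side 240,220,380,360 scale 2.857142857142857
top 180,160,280,270 scale 4.0
```

View pics/g1.png

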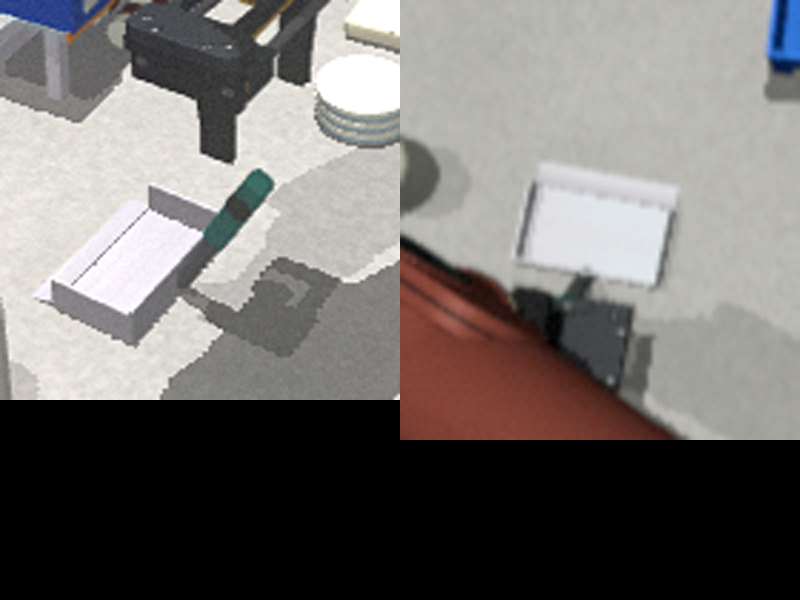

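Run:
```python
from h import *
t=lambda u,v,*q:("top",np.array([180+u/4,160+v/4]),q)
s=lambda u,v,*q:("side",np.array([240+u/2.857,220+v/2.857]),q)
o=[t(141,163,50,63,0),t(278,187,50,-63,0),t(116,261,-40,63,30),t(257,287,-40,-63,30),
 s(37,297,50,63,0),s(52,283,30,63,26),s(137,320,-40,63,30),s(149,187,30,-63,26),s(264,180,-103,0,129)]
p,r=fit(o,(536,307,-.2));print(p,r.tolist())
print("grip",T(p,(-95.5,0,115)))
P=np.array([441.9,324.3,152.3]);ty=np.array([.2,.98,0]);tz=np.array([.98,-.2,0])
for n in C: print(n,"finger tip +y",proj(n,[P+ty*58+tz*9,P+ty*58-tz*9,P+ty*44+tz*9]).round(1).tolist())
print("seen side: left",240+200/2.857,220+150/2.857,"right",240+236/2.857,220+162/2.857)
```

```text
[ 5.35037926e+02  3.07945849e+02 -1.93224879e-01] [[-1.5, -0.1], [-0.6, -0.1], [-2.3, 0.0], [-1.4, -0.4], [-1.3, 0.2], [0.7, -0.8], [-0.0, -2.3], [0.7, -1.8], [0.7, -0.1]]
grip [[441.31517303 326.28421252 115.        ]]
top finger tip +y [[196.5, 237.6], [195.3, 243.3], [200.9, 238.4]]
side finger tip +y [[309.5, 286.7], [318.1, 290.1], [313.6, 282.4]]
seen side: left 310.00350017500875 272.50262513125654 right 322.6041302065103 276.7028351417571
```

```bash
python3 st.py
python3 - <<'E'
from h import *
ty=np.array([.2,.98,0])
a=np.array([[316.5,275],[344,248.7]])
P=np.array([441.9,324.3,152.3])
print(proj("side",[P+ty*51,P-ty*51]))
f=lambda d:(proj("side",[P+d[:3]+ty*51,P+d[:3]-ty*51])-a).ravel()
r=least_squares(f,[0,0,0]);print(r.x,r.fun)
E
```

```text
t 4.9 pos [443.5 326.3 156.3] ty [0.2  0.98 0.  ] tz [ 0.98 -0.2  -0.  ] down [-0.  0. -1.] heading y 78.48
j [ 0.24  0.36 -1.14  1.72  0.34  1.28  0.39] ft [ 0.26  0.23 -0.51] tq [ 0.07 -0.12 -0.04] w 87.1
[[315.84467672 286.22656385]
 [342.84665024 257.26522785]]
[  7.2477034  -27.26204136   1.83164006] [ 0.58895869  0.56327327 -0.63729202 -0.60950064]
```

Run:
```python
from h import *
import cv2
P=np.array([260,-595.2,194.7]); ty=np.array([.4,-.916,0])
print(proj("side",[P+ty*51,P,P-ty*51]).round(1),proj("top",[P+ty*51,P,P-ty*51]).round(1))
Q=np.array([443.5,326.3,156.3]); t2=np.array([.2,.98,0])
a=cv2.imread("pics/side0.png")[50:130,440:520]; b=cv2.imread("pics/raw_side_g1.png")[205:345,240:380]
for p in proj("side",[P+ty*51,P,P-ty*51]): cv2.circle(a,(int(p[0])-440,int(p[1])-50),1,(0,255,255),-1)
for p in proj("side",[Q+t2*51,Q,Q-t2*51,[441.3,326.3,115],[434,328,129]]): cv2.circle(b,(int(p[0])-240,int(p[1])-205),1,(0,255,255),-1)
cv2.imwrite("pics/cmp.png",np.hstack([cv2.resize(a,(400,400),interpolation=0),cv2.resize(b,(400,400),interpolation=0)]))
```

```text
[[467.2 100.7]
 [472.5 105.9]
 [478.  111.4]] [[528.6 288.1]
 [514.1 295.4]
 [499.4 302.6]]
```

View pics/cmp.png

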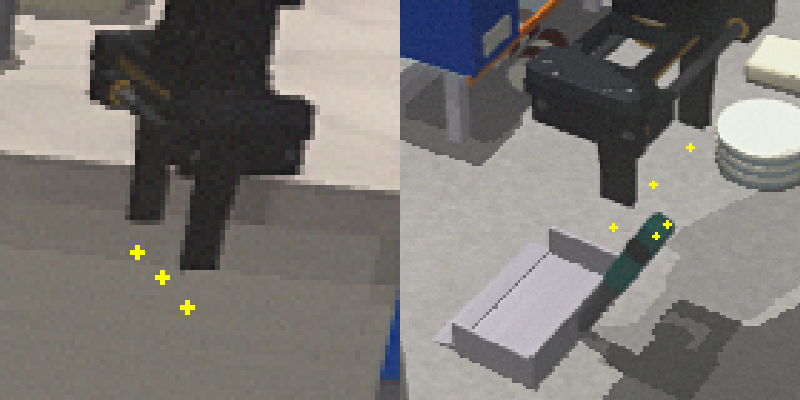

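The fingertips sit about 20 mm above the reported TCP in both pictures, which is probably the parallel linkage retracting when open. The handle model overlays well. I'll descend, close, and look.

```bash
python3 -m creep '[{"x":25,"y":0,"z":-2,"yaw":0,"jaw":-1},{"x":25,"y":0,"z":0,"yaw":0,"jaw":-1},{"x":10,"y":0,"z":0,"yaw":0,"jaw":-1},{"x":0,"y":0,"z":0,"yaw":0,"jaw":-1},{"x":0,"y":0,"z":0,"yaw":0,"jaw":0.2},{"x":0,"y":0,"z":0,"yaw":0,"jaw":0.2},{"x":0,"y":0,"z":0,"yaw":0,"jaw":0.2},{"x":0,"y":0,"z":0,"yaw":0,"jaw":0.2}]' 20
python3 st.py; python3 pic.py g2 240,220,380,360 180,160,280,270
```

```text
t: 5.7
position: [441.8, 326.7, 96.2]
eef_rot: [0.704, 0.071, 0.703, -0.07]
ft_force: [0.8, -1.0, 0.5]
gripper_width: 62.7
t 5.7 pos [441.8 326.7  96.2] ty [0.198 0.98  0.001] tz [ 0.98  -0.198  0.001] down [ 0.001  0.    -1.   ] heading y 78.58
j [ 0.2   0.41 -1.1   1.79  0.4   1.18  0.34] ft [ 0.76 -1.    0.54] tq [ 0.12 -0.17  0.03] w 62.7
side 240,220,380,360 scale 2.857142857142857
top 180,160,280,270 scale 4.0
```

View pics/g2.png

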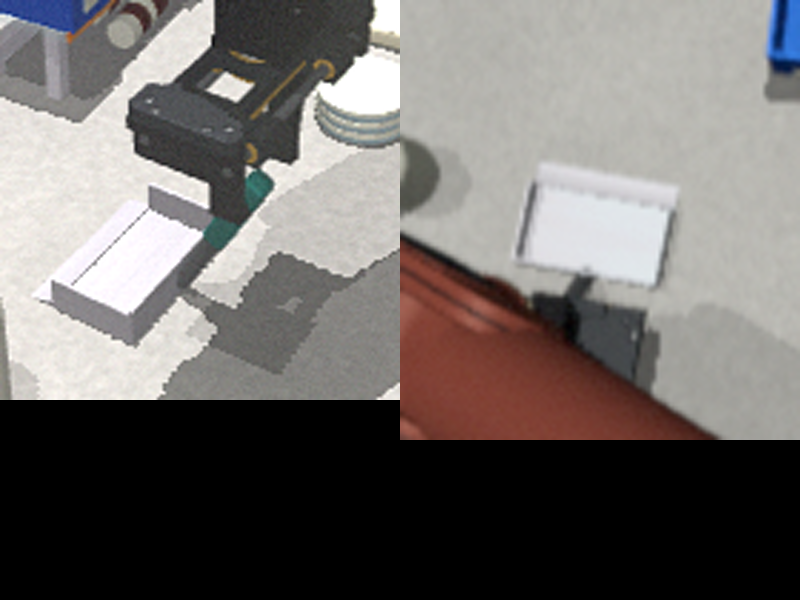

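Fingers straddle the teal grip mid-height, with the near tip at about (230,222) in the crop. Closing firmly, then a small lift.

```bash
python3 -m creep '[{"x":0,"y":0,"z":0,"yaw":0,"jaw":1},{"x":0,"y":0,"z":0,"yaw":0,"jaw":1},{"x":0,"y":0,"z":0,"yaw":0,"jaw":1},{"x":0,"y":0,"z":0,"yaw":0,"jaw":1},{"x":0,"y":0,"z":0,"yaw":0,"jaw":1},{"x":0,"y":0,"z":0,"yaw":0,"jaw":1},{"x":0,"y":0,"z":0,"yaw":0,"jaw":1},{"x":0,"y":0,"z":0,"yaw":0,"jaw":1}]' 55
python3 st.py
python3 -m creep '[{"x":-4,"y":0,"z":0,"yaw":0,"jaw":1},{"x":-10,"y":0,"z":0,"yaw":0,"jaw":1},{"x":-10,"y":0,"z":0,"yaw":0,"jaw":1},{"x":-10,"y":0,"z":0,"yaw":0,"jaw":1},{"x":-6,"y":0,"z":0,"yaw":0,"jaw":1},{"x":0,"y":0,"z":0,"yaw":0,"jaw":1},{"x":0,"y":0,"z":0,"yaw":0,"jaw":1}]'
python3 st.py; python3 pic.py g3 240,200,380,360 180,160,280,270
```

```text
t: 6.6
position: [441.5, 326.4, 95.6]
eef_rot: [0.704, 0.07, 0.704, -0.07]
ft_force: [-0.3, 0.5, -0.2]
gripper_width: 19.2
t 6.6 pos [441.5 326.4  95.6] ty [ 0.198  0.98  -0.   ] tz [ 0.98  -0.198 -0.   ] down [-0. -0. -1.] heading y 78.59
j [ 0.2   0.41 -1.1   1.79  0.4   1.18  0.34] ft [-0.25  0.48 -0.25] tq [ 0.04 -0.06 -0.02] w 19.2
t: 7.3
position: [441.6, 326.3, 135.6]
eef_rot: [0.704, 0.07, 0.704, -0.07]
ft_force: [0.5, -0.5, -1.5]
gripper_width: 19.3
t 7.3 pos [441.6 326.3 135.6] ty [ 0.198  0.98  -0.   ] tz [ 0.98  -0.198  0.   ] down [ 0. -0. -1.] heading y 78.58
j [ 0.23  0.37 -1.13  1.75  0.35  1.25  0.37] ft [ 0.47 -0.48 -1.54] tq [ 0.11 -0.   -0.02] w 19.3
side 240,200,380,360 scale 2.857142857142857
top 180,160,280,270 scale 4.0
```

View pics/g3.png

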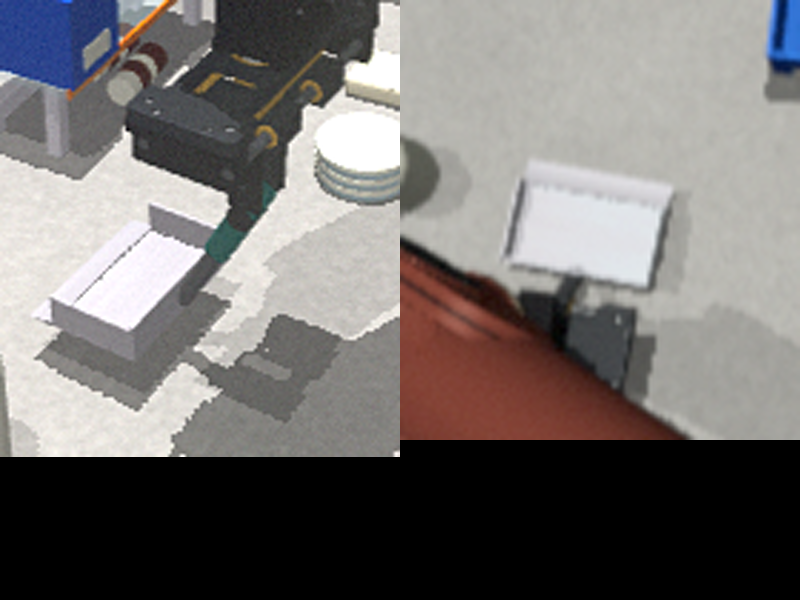

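Run:
```python
from h import *
from scipy.spatial.transform import Rotation as R
t=lambda u,v,*q:("top",np.array([180+u/4,160+v/4]),q)
s=lambda u,v,*q:("side",np.array([240+u/2.857,200+v/2.857]),q)
o=[t(131,160,50,63,0),t(274,184,50,-63,0),t(106,261,-40,63,30),t(247,288,-40,-63,30),
 s(37,318,50,63,0),s(51,301,30,63,26),s(135,336,-40,63,30),s(149,207,30,-63,26)]
o0=[("top",np.array([180+u/4,160+v/4]),q) for u,v,q in((141,163,(50,63,0)),(278,187,(50,-63,0)),(116,261,(-40,63,30)),(257,287,(-40,-63,30)))]+[("side",np.array([240+u/2.857,220+v/2.857]),q) for u,v,q in((37,297,(50,63,0)),(52,283,(30,63,26)),(137,320,(-40,63,30)),(149,187,(30,-63,26)))]
def fit6(o):
    f=lambda p:np.concatenate([proj(n,R.from_euler("ZYX",p[3:]).apply(q)+p[:3])[0]-uv for n,uv,q in o])
    r=least_squares(f,[536,307,20,-.2,0,0],loss="soft_l1");p=r.x.copy();p[3:]=np.degrees(p[3:]);print(p.round(1),np.abs(r.fun).max().round(1))
fit6(o0);fit6(o)
```

```text
[537.  304.8  -7.8 -11.3  -2.4   0.6] 1.3
[ 5.351e+02  3.053e+02  2.990e+01 -1.170e+01 -6.000e-01  3.000e-01] 1.7
```

The scoop is held, drooping only about 2°. Refit the bay with the bad point corrected, and compute the shift to the pre-entry pose.

```bash
sed -i 's/s(188,177,-87,138,163)/s(224,182,-87,138,163)/' fit0.py
cat >> fit0.py <<'E'
p,r=fit(bay,(727,-5,-.13)); print("BAY",p, np.abs(r).max())
c,s_=np.cos(p[2]),np.sin(p[2])
for n,a in (("va",(200+361/3,135+101/3,28)),("vb",(200+340/3,135+136/3,28))):
    d=unp("top",*a)[:2]-p[:2]; print(n,"in bay",(d@[c,s_]).round(),(d@[-s_,c]).round())
# rail/plate checks: orange front edge, plate top z=78 x=-85
print("plate front edge pred", ((proj("top",T(p,[(-85,62,78),(-85,-62,78)]))-[200,135])*3).round(), "seen (288,136),(398,147)")
for lip in(-130,13): print("TCP for lip",lip,T(p,(lip-145.5,-7,0)).round(1))
E
python3 fit0.py | tail -6
```

```text
va in bay -28.0 -18.0
vb in bay -71.0 3.0
plate front edge pred [[287. 135.]
 [396. 146.]] seen (288,136),(398,147)
TCP for lip -130 [[452.7  22.1   0. ]]
TCP for lip 13 [[594.6   4.3   0. ]]
```

```bash
python3 -m creep '[{"x":0,"y":-10,"z":2.4,"yaw":0,"jaw":1},{"x":0,"y":-20,"z":4.8,"yaw":0,"jaw":1},{"x":0,"y":-30,"z":7.2,"yaw":0,"jaw":1},{"x":0,"y":-30,"z":7.2,"yaw":0,"jaw":1},{"x":0,"y":-30,"z":7.2,"yaw":0,"jaw":1},{"x":0,"y":-30,"z":7.2,"yaw":0,"jaw":1},{"x":0,"y":-30,"z":7.2,"yaw":0,"jaw":1},{"x":0,"y":-30,"z":7.2,"yaw":0,"jaw":1},{"x":0,"y":-30,"z":7.2,"yaw":0,"jaw":1},{"x":0,"y":-30,"z":7.2,"yaw":0,"jaw":1},{"x":0,"y":-16,"z":3.8,"yaw":0,"jaw":1},{"x":0,"y":-10,"z":2.4,"yaw":0,"jaw":1}]'
python3 -m creep '[{"x":0,"y":0,"z":0,"yaw":-2.2,"jaw":1},{"x":0,"y":0,"z":0,"yaw":-2.1,"jaw":1},{"x":10,"y":0,"z":0,"yaw":0,"jaw":1},{"x":10,"y":0,"z":0,"yaw":0,"jaw":1},{"x":8,"y":0,"z":0,"yaw":0,"jaw":1},{"x":4,"y":0,"z":0,"yaw":0,"jaw":1},{"x":2,"y":0,"z":0,"yaw":0,"jaw":1},{"x":0,"y":0,"z":0,"yaw":0,"jaw":1},{"x":0,"y":0,"z":0,"yaw":0,"jaw":1}]'
python3 st.py
```

```text
t: 8.6
position: [452.1, 19.9, 135.3]
eef_rot: [0.703, 0.071, 0.704, -0.072]
ft_force: [1.1, 0.5, -1.9]
gripper_width: 19.3
t: 9.5
position: [452.8, 22.4, 101.8]
eef_rot: [0.706, 0.044, 0.706, -0.044]
ft_force: [0.3, 0.0, -1.7]
gripper_width: 19.0
t 9.5 pos [452.8  22.4 101.8] ty [0.124 0.992 0.   ] tz [ 0.992 -0.124  0.   ] down [ 0.  0. -1.] heading y 82.89
j [ 0.93  0.1  -1.1   2.    0.1   1.1   1.23] ft [ 0.28  0.02 -1.65] tq [ 0.07 -0.02  0.04] w 19.0
```

```bash
python3 -m creep '[{"x":1.5,"y":0,"z":0,"yaw":0,"jaw":1},{"x":1,"y":0,"z":0,"yaw":0,"jaw":1},{"x":0,"y":0,"z":0,"yaw":0,"jaw":1},{"x":0,"y":0,"z":0,"yaw":0,"jaw":1}]'
python3 -m creep '[{"x":1,"y":0,"z":0,"yaw":0,"jaw":1},{"x":0.5,"y":0,"z":0,"yaw":0,"jaw":1},{"x":0,"y":0,"z":0,"yaw":0,"jaw":1},{"x":0,"y":0,"z":0,"yaw":0,"jaw":1}]';python3 st.py
```

```text
t: 9.9
position: [452.6, 22.2, 99.1]
eef_rot: [0.706, 0.044, 0.706, -0.044]
ft_force: [0.1, 0.1, -2.1]
gripper_width: 19.0
t: 10.3
position: [452.6, 22.3, 97.6]
eef_rot: [0.706, 0.044, 0.706, -0.044]
ft_force: [0.4, 0.6, -2.2]
gripper_width: 18.7
t 10.3 pos [452.6  22.3  97.6] ty [0.124 0.992 0.   ] tz [ 0.992 -0.124  0.   ] down [ 0.  0. -1.] heading y 82.89
j [ 0.93  0.11 -1.1   2.    0.11  1.09  1.22] ft [ 0.39  0.6  -2.24] tq [ 0.06 -0.03 -0.03] w 18.7
```

```bash
python3 -m creep '[{"x":1,"y":0,"z":0,"yaw":0,"jaw":1},{"x":0.6,"y":0,"z":0,"yaw":0,"jaw":1},{"x":0,"y":0,"z":0,"yaw":0,"jaw":1},{"x":0,"y":0,"z":0,"yaw":0,"jaw":1}]';python3 st.py; python3 pic.py b1 210,150,370,310 250,130,350,260; python3 st.py | tail -1; python3 st.py | tail -1
```

```text
t: 10.7
position: [452.6, 22.3, 96.0]
eef_rot: [0.706, 0.044, 0.706, -0.044]
ft_force: [-0.5, 1.4, -0.6]
gripper_width: 19.1
t 10.7 pos [452.6  22.3  96. ] ty [0.124 0.992 0.   ] tz [ 0.992 -0.124  0.   ] down [ 0.  0. -1.] heading y 82.9
j [ 0.92  0.11 -1.1   2.01  0.11  1.09  1.22] ft [-0.53  1.41 -0.56] tq [ 0.1   0.03 -0.03] w 19.1
side 210,150,370,310 scale 2.5
top 250,130,350,260 scale 4.0
j [ 0.92  0.11 -1.1   2.01  0.11  1.09  1.22] ft [-1.02  0.45 -0.07] tq [0.13 0.02 0.01] w 19.0
j [ 0.92  0.11 -1.1   2.01  0.11  1.09  1.22] ft [-1.02  0.45 -0.07] tq [0.13 0.02 0.01] w 19.0
```

View pics/b1.png

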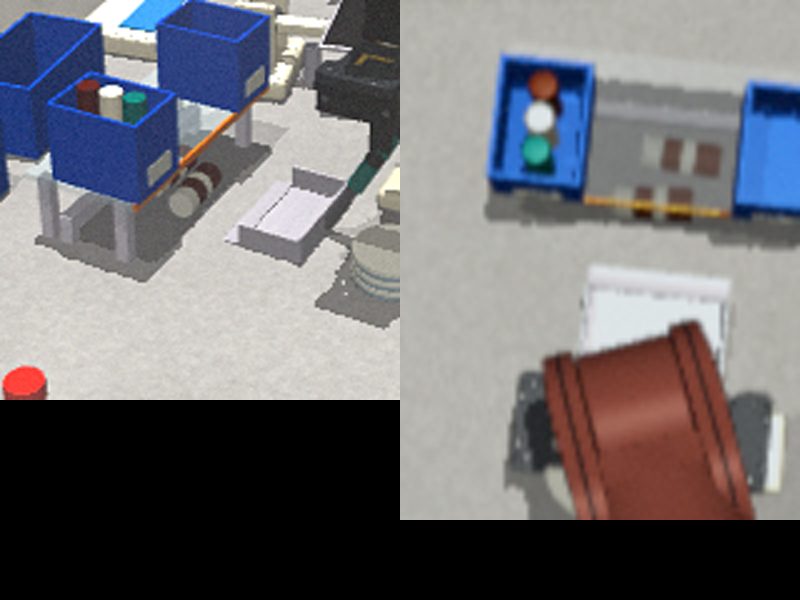

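```bash
python3 - <<'E'
from h import *
p,_=__import__("h").fit.__call__([("top",np.array([0,0]),(0,0,0))],(0,0,0)) if 0 else ((727.0,-5.9,-.125),0)
c,s=np.cos(p[2]),np.sin(p[2])
for u,v in((588,268),(730,280),(659,274)):
    w=unp("top",250+(u-400)/4,130+v/4,0); d=w[:2]-p[:2]; print(w.round(1),"bay",(d@[c,s]).round(1),(d@[-s,c]).round(1))
P=np.array([452.6,22.3,0]);ty=np.array([.124,.992,0]);tz=np.array([.992,-.124,0])
B=[P+ty*a+tz*b+[0,0,z] for a,b in((95,37.5),(95,-37.5)) for z in(165.7,190)]
print("body corners side crop",((proj("side",B)-[210,150])*2.5).round())
print("body top crop",((proj("top",B)-[250,130])*4+[400,0]).round())
E
grep -n BAY fit0.py|head -1; python3 fit0.py|grep BAY
```

```text
[602.3  65.8   0. ] bay -132.7 55.5
[588.5 -60.4   0. ] bay -130.6 -71.4
[595.4   2.7   0. ] bay -131.7 -7.9
body corners side crop [[311. 138.]
 [311. 115.]
 [388. 158.]
 [390. 134.]]
body top crop [[525. 371.]
 [523. 369.]
 [515. 466.]
 [512. 466.]]
13:p,r=fit(bay,(727,-5,-.13)); print("BAY",p, np.abs(r).max())
BAY [ 7.26948086e+02 -5.27792162e+00 -1.24863058e-01] 3.4
```

```bash
python3 -m creep '[{"x":0,"y":0,"z":10,"yaw":0,"jaw":1},{"x":0,"y":0,"z":10,"yaw":0,"jaw":1},{"x":0,"y":0,"z":10,"yaw":0,"jaw":1},{"x":0,"y":0,"z":6,"yaw":0,"jaw":1},{"x":0,"y":0,"z":6,"yaw":0,"jaw":1},{"x":0,"y":0,"z":6,"yaw":0,"jaw":1},{"x":0,"y":0,"z":6,"yaw":0,"jaw":1},{"x":0,"y":0,"z":6,"yaw":0,"jaw":1},{"x":0,"y":0,"z":6,"yaw":0,"jaw":1},{"x":0,"y":0,"z":6,"yaw":0,"jaw":1},{"x":0,"y":0,"z":6,"yaw":0,"jaw":1},{"x":0,"y":0,"z":6,"yaw":0,"jaw":1}]'
python3 -m creep '[{"x":0,"y":0,"z":6,"yaw":0,"jaw":1},{"x":0,"y":0,"z":6,"yaw":0,"jaw":1},{"x":0,"y":0,"z":6,"yaw":0,"jaw":1},{"x":0,"y":0,"z":5,"yaw":0,"jaw":1},{"x":0,"y":0,"z":5,"yaw":0,"jaw":1},{"x":0,"y":0,"z":5,"yaw":0,"jaw":1},{"x":0,"y":0,"z":5,"yaw":0,"jaw":1},{"x":0,"y":0,"z":5,"yaw":0,"jaw":1},{"x":0,"y":0,"z":0,"yaw":0,"jaw":1}]'; python3 st.py
```

```text
t: 12.0
position: [536.4, 11.8, 96.0]
eef_rot: [0.706, 0.044, 0.706, -0.044]
ft_force: [-0.5, 0.4, 0.9]
gripper_width: 18.8
t: 12.9
position: [579.5, 6.4, 95.9]
eef_rot: [0.706, 0.044, 0.705, -0.044]
ft_force: [1.1, 0.3, -1.5]
gripper_width: 19.2
t 12.9 pos [579.5   6.4  95.9] ty [0.124 0.992 0.001] tz [ 0.992 -0.124  0.001] down [ 0.001  0.    -1.   ] heading y 82.88
j [ 0.7   0.43 -0.98  1.73  0.38  1.19  1.06] ft [ 1.06  0.25 -1.52] tq [ 0.06 -0.26 -0.  ] w 19.2
```

```bash
python3 -m creep '[{"x":0,"y":0,"z":4,"yaw":0,"jaw":1},{"x":0,"y":0,"z":4,"yaw":0,"jaw":1},{"x":0,"y":0,"z":4,"yaw":0,"jaw":1},{"x":0,"y":0,"z":3.5,"yaw":0,"jaw":1},{"x":0,"y":0,"z":0,"yaw":0,"jaw":1},{"x":0,"y":0,"z":0,"yaw":0,"jaw":1}]'; python3 st.py;python3 pic.py b2 210,150,370,310 250,130,350,260
```

```text
t: 13.5
position: [594.3, 4.5, 95.9]
eef_rot: [0.706, 0.044, 0.706, -0.044]
ft_force: [0.2, 0.5, -0.9]
gripper_width: 19.2
t 13.5 pos [594.3   4.5  95.9] ty [0.124 0.992 0.   ] tz [ 0.992 -0.124  0.001] down [ 0.001  0.    -1.   ] heading y 82.88
j [ 0.68  0.46 -0.96  1.69  0.4   1.2   1.06] ft [ 0.18  0.46 -0.85] tq [ 0.08 -0.26 -0.03] w 19.2
side 210,150,370,310 scale 2.5
top 250,130,350,260 scale 4.0
```

View pics/b2.png

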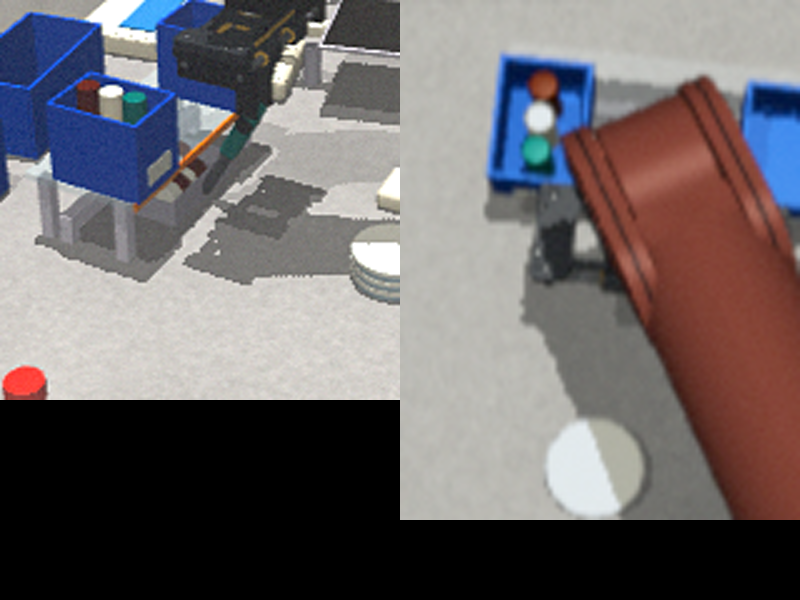

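Both vials appear to be in the pan, with the cap at about (172,190) behind the side wall and the lip about 12 mm under the rail. I'll nudge 1.5 mm further, then withdraw gently along the bench.

```bash
python3 -m creep '[{"x":0,"y":0,"z":1.5,"yaw":0,"jaw":1},{"x":0,"y":0,"z":0,"yaw":0,"jaw":1},{"x":0,"y":0,"z":0,"yaw":0,"jaw":1},{"x":0,"y":0,"z":-2,"yaw":0,"jaw":1},{"x":0,"y":0,"z":-4,"yaw":0,"jaw":1},{"x":0,"y":0,"z":-6,"yaw":0,"jaw":1},{"x":0,"y":0,"z":-8,"yaw":0,"jaw":1},{"x":0,"y":0,"z":-8,"yaw":0,"jaw":1},{"x":0,"y":0,"z":-8,"yaw":0,"jaw":1},{"x":0,"y":0,"z":-8,"yaw":0,"jaw":1},{"x":0,"y":0,"z":-8,"yaw":0,"jaw":1},{"x":0,"y":0,"z":-8,"yaw":0,"jaw":1}]'
python3 -m creep '[{"x":0,"y":0,"z":-8,"yaw":0,"jaw":1},{"x":0,"y":0,"z":-8,"yaw":0,"jaw":1},{"x":0,"y":0,"z":-8,"yaw":0,"jaw":1},{"x":0,"y":0,"z":-8,"yaw":0,"jaw":1},{"x":0,"y":0,"z":-8,"yaw":0,"jaw":1},{"x":0,"y":0,"z":-8,"yaw":0,"jaw":1},{"x":0,"y":0,"z":-8,"yaw":0,"jaw":1},{"x":0,"y":0,"z":-8,"yaw":0,"jaw":1},{"x":0,"y":0,"z":-8,"yaw":0,"jaw":1},{"x":0,"y":0,"z":-6,"yaw":0,"jaw":1},{"x":0,"y":0,"z":-4,"yaw":0,"jaw":1},{"x":0,"y":0,"z":-2,"yaw":0,"jaw":1}]'; python3 st.py
python3 pic.py b3 210,150,370,310 250,130,350,260
```

```text
t: 14.8
position: [535.2, 11.9, 96.0]
eef_rot: [0.706, 0.044, 0.706, -0.044]
ft_force: [1.0, 0.6, -0.6]
gripper_width: 19.0
t: 16.0
position: [452.3, 22.2, 96.0]
eef_rot: [0.706, 0.044, 0.706, -0.044]
ft_force: [1.3, 0.5, -1.7]
gripper_width: 18.8
t 16.0 pos [452.3  22.2  96. ] ty [ 0.124  0.992 -0.   ] tz [ 0.992 -0.124  0.   ] down [ 0. -0. -1.] heading y 82.89
j [ 0.93  0.11 -1.11  2.01  0.11  1.09  1.22] ft [ 1.27  0.52 -1.71] tq [ 0.04 -0.23  0.04] w 18.8
side 210,150,370,310 scale 2.5
top 250,130,350,260 scale 4.0
```

View pics/b3.png

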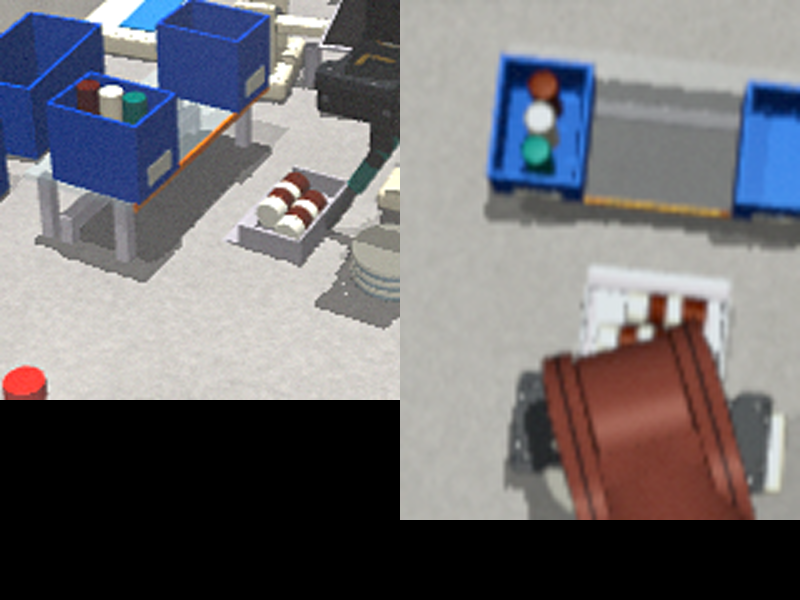

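Both vials lie in the pan, caps at about (268,212) and (290,226) in the side crop, and the bay is empty. Lifting gently with a firmer grip.

```bash
python3 -m creep '[{"x":0,"y":0,"z":0,"yaw":0,"jaw":1},{"x":0,"y":0,"z":0,"yaw":0,"jaw":1},{"x":-2,"y":0,"z":0,"yaw":0,"jaw":1},{"x":-4,"y":0,"z":0,"yaw":0,"jaw":1},{"x":-6,"y":0,"z":0,"yaw":0,"jaw":1},{"x":-6,"y":0,"z":0,"yaw":0,"jaw":1},{"x":-6,"y":0,"z":0,"yaw":0,"jaw":1},{"x":-4,"y":0,"z":0,"yaw":0,"jaw":1},{"x":-2,"y":0,"z":0,"yaw":0,"jaw":1},{"x":0,"y":0,"z":0,"yaw":0,"jaw":1}]' 60; python3 st.py
cat > br.py <<'E'
import sys,cv2,numpy as np
from h import *
a=viewer.camera("side"); h=cv2.cvtColor(a,cv2.COLOR_RGB2HSV)
u0,v0,u1,v1=map(int,sys.argv[1].split(",")); m=((h[...,0]<14)&(h[...,1]>90)&(h[...,2]>30)).astype(np.uint8)
k=np.zeros_like(m);k[v0:v1,u0:u1]=m[v0:v1,u0:u1]
n,_,s,c=cv2.connectedComponentsWithStats(k)
print([(c[i].round(1).tolist(),int(s[i,4])) for i in range(1,n) if s[i,4]>8])
E
python3 br.py 300,180,350,250; python3 -c "
import cv2,numpy as np
a=cv2.cvtColor(cv2.imread('pics/raw_side_b3.png'),cv2.COLOR_BGR2HSV);m=((a[...,0]<14)&(a[...,1]>90)&(a[...,2]>30)).astype(np.uint8);m[:215]=0;m[246:]=0;m[:,:310]=0;m[:,345:]=0
n,_,s,c=cv2.connectedComponentsWithStats(m);print([(c[i].round(1).tolist(),int(s[i,4])) for i in range(1,n) if s[i,4]>8])"
```

```text
t: 17.1
position: [452.7, 22.2, 126.2]
eef_rot: [0.706, 0.044, 0.706, -0.044]
ft_force: [0.4, -0.2, -1.5]
gripper_width: 19.1
t 17.1 pos [452.7  22.2 126.2] ty [ 0.124  0.992 -0.   ] tz [ 0.992 -0.124  0.   ] down [ 0. -0. -1.] heading y 82.88
j [ 0.96  0.06 -1.12  1.97  0.06  1.15  1.27] ft [ 0.4  -0.15 -1.52] tq [ 0.13  0.1  -0.03] w 19.1
[([307.0, 193.5], 33), ([331.5, 216.3], 85), ([326.0, 222.4], 72)]
[([332.0, 225.5], 85), ([326.6, 231.9], 75)]
```

```bash
python3 -m creep '[{"x":-4,"y":0,"z":0,"yaw":0,"jaw":1},{"x":-8,"y":0,"z":0,"yaw":0,"jaw":1},{"x":-10,"y":0,"z":0,"yaw":0,"jaw":1},{"x":-10,"y":0,"z":0,"yaw":0,"jaw":1},{"x":-10,"y":0,"z":0,"yaw":0,"jaw":1},{"x":-10,"y":0,"z":0,"yaw":0,"jaw":1},{"x":-10,"y":0,"z":0,"yaw":0,"jaw":1},{"x":-10,"y":0,"z":0,"yaw":0,"jaw":1},{"x":-8,"y":0,"z":0,"yaw":0,"jaw":1},{"x":-6,"y":0,"z":0,"yaw":0,"jaw":1},{"x":-4,"y":0,"z":0,"yaw":0,"jaw":1},{"x":0,"y":0,"z":0,"yaw":0,"jaw":1}]'
python3 br.py 300,100,350,250; python3 st.py
python3 -c "
from h import *
print(unp('top',460,248,70),proj('side',[[545,10,20],[545,10,138]]))"
```

```text
t: 18.35
position: [452.8, 22.3, 216.3]
eef_rot: [0.706, 0.044, 0.706, -0.044]
ft_force: [-0.0, 0.2, -2.6]
gripper_width: 19.0
[([332.4, 185.8], 85), ([312.8, 188.6], 14), ([326.7, 191.8], 77), ([302.4, 197.5], 19)]
t 18.4 pos [452.6  22.3 215.9] ty [ 0.124  0.992 -0.   ] tz [ 0.992 -0.124 -0.   ] down [-0. -0. -1.] heading y 82.89
j [ 1.01 -0.07 -1.08  1.84 -0.06  1.33  1.39] ft [-0.36 -0.01 -2.43] tq [0.1  0.11 0.02] w 19.1
[ 406.93304722 -482.69543058   70.        ] [[328.78607678 232.01077044]
 [329.7183069  192.04182076]]
```

```bash
python3 -m creep '[{"x":0,"y":-4,"z":0.4,"yaw":0,"jaw":1},{"x":0,"y":-8,"z":0.8,"yaw":0,"jaw":1},{"x":0,"y":-12,"z":1.1,"yaw":0,"jaw":1},{"x":0,"y":-16,"z":1.5,"yaw":0,"jaw":1},{"x":0,"y":-18,"z":1.7,"yaw":0,"jaw":1},{"x":0,"y":-18,"z":1.7,"yaw":0,"jaw":1},{"x":0,"y":-18,"z":1.7,"yaw":0,"jaw":1},{"x":0,"y":-18,"z":1.7,"yaw":0,"jaw":1},{"x":0,"y":-18,"z":1.7,"yaw":0,"jaw":1},{"x":0,"y":-18,"z":1.7,"yaw":0,"jaw":1},{"x":0,"y":-18,"z":1.7,"yaw":0,"jaw":1},{"x":0,"y":-18,"z":1.7,"yaw":0,"jaw":1}]'
python3 -m creep '[{"x":0,"y":-18,"z":1.7,"yaw":0,"jaw":1},{"x":0,"y":-18,"z":1.7,"yaw":0,"jaw":1},{"x":0,"y":-18,"z":1.7,"yaw":0,"jaw":1},{"x":0,"y":-18,"z":1.7,"yaw":0,"jaw":1},{"x":0,"y":-18,"z":1.7,"yaw":0,"jaw":1},{"x":0,"y":-18,"z":1.7,"yaw":0,"jaw":1},{"x":0,"y":-16,"z":1.5,"yaw":0,"jaw":1},{"x":0,"y":-12,"z":1.1,"yaw":0,"jaw":1},{"x":0,"y":-8,"z":0.8,"yaw":0,"jaw":1},{"x":0,"y":-5,"z":0.5,"yaw":0,"jaw":1},{"x":0,"y":-2,"z":0.2,"yaw":0,"jaw":1},{"x":0,"y":0,"z":0,"yaw":0,"jaw":1}]'
python3 st.py
```

```text
t: 19.6
position: [447.0, -164.0, 215.9]
eef_rot: [0.706, 0.044, 0.706, -0.044]
ft_force: [1.1, 0.4, -3.1]
gripper_width: 18.9
t: 20.8
position: [442.7, -313.8, 216.0]
eef_rot: [0.706, 0.044, 0.706, -0.044]
ft_force: [-0.4, -0.1, -3.0]
gripper_width: 18.8
t 20.8 pos [ 442.7 -313.8  216. ] ty [0.123 0.992 0.   ] tz [ 0.992 -0.123 -0.   ] down [ 0.  0. -1.] heading y 82.92
j [ 1.24  0.18 -0.78  1.67  0.13  1.35  1.88] ft [-0.35 -0.1  -2.97] tq [ 0.16  0.07 -0.04] w 18.8
```

```bash
python3 -m creep '[{"x":0,"y":0,"z":0,"yaw":-1.5,"jaw":1},{"x":0,"y":0,"z":0,"yaw":-2.5,"jaw":1},{"x":0,"y":0,"z":0,"yaw":-3,"jaw":1},{"x":0,"y":0,"z":0,"yaw":-3,"jaw":1},{"x":0,"y":0,"z":0,"yaw":-2,"jaw":1},{"x":0,"y":0,"z":0,"yaw":-1,"jaw":1},{"x":3,"y":0,"z":0,"yaw":0,"jaw":1},{"x":5,"y":0,"z":0,"yaw":0,"jaw":1},{"x":5,"y":0,"z":0,"yaw":0,"jaw":1},{"x":3,"y":0,"z":0,"yaw":0,"jaw":1},{"x":2,"y":0,"z":0,"yaw":0,"jaw":1},{"x":0,"y":0,"z":0,"yaw":0,"jaw":1}]'; python3 st.py
cat > tc.py <<'E'
# scoop/tray measured from raw images: brown vial blobs, print
from h import *
print("pred scoop lip corners/rear top in side", proj("side",T((537.6,-304.3,.103),[(50,63,100),(-40,63,130),(0,0,115)])).round(1).tolist())
E
python3 tc.py; python3 br.py 300,100,420,200
```

```text
t: 22.0
position: [442.4, -314.0, 197.6]
eef_rot: [0.706, -0.036, 0.706, 0.036]
ft_force: [-0.5, -0.1, -2.9]
gripper_width: 19.0
t 22.0 pos [ 442.4 -314.   197.6] ty [-0.103  0.995  0.   ] tz [ 0.995  0.103 -0.   ] down [-0.  0. -1.] heading y 95.88
j [ 1.25  0.19 -0.81  1.69  0.14  1.32  2.1 ] ft [-0.55 -0.08 -2.91] tq [ 0.1   0.12 -0.02] w 19.0
pred scoop lip corners/rear top in side [[344.1, 162.9], [375.4, 156.8], [364.6, 151.2]]
[([360.1, 138.0], 204), ([362.6, 149.0], 41), ([307.0, 193.3], 33)]
```

```bash
python3 -m creep '[{"x":3,"y":0,"z":0,"yaw":0,"jaw":1},{"x":2,"y":0,"z":0,"yaw":0,"jaw":1},{"x":2,"y":0,"z":0,"yaw":0,"jaw":1},{"x":1,"y":0,"z":0,"yaw":0,"jaw":1},{"x":0,"y":0,"z":0,"yaw":0,"jaw":1}]'
python3 -m creep '[{"x":1,"y":0,"z":0,"yaw":0,"jaw":1},{"x":1,"y":0,"z":0,"yaw":0,"jaw":1},{"x":1,"y":0,"z":0,"yaw":0,"jaw":1},{"x":1,"y":0,"z":0,"yaw":0,"jaw":1},{"x":0,"y":0,"z":0,"yaw":0,"jaw":1},{"x":0,"y":0,"z":0,"yaw":0,"jaw":1}]'
python3 -m creep '[{"x":1,"y":0,"z":-0.5,"yaw":0,"jaw":1},{"x":1,"y":0,"z":-0.5,"yaw":0,"jaw":1},{"x":1,"y":0,"z":-0.5,"yaw":0,"jaw":1},{"x":1,"y":0,"z":-0.5,"yaw":0,"jaw":1},{"x":0,"y":0,"z":0,"yaw":0,"jaw":1},{"x":0,"y":0,"z":0,"yaw":0,"jaw":1}]'; python3 st.py
```

```text
t: 22.55
position: [442.5, -314.0, 189.8]
eef_rot: [0.706, -0.036, 0.706, 0.036]
ft_force: [-0.1, 1.0, -2.7]
gripper_width: 19.1
t: 23.15
position: [442.6, -314.1, 186.0]
eef_rot: [0.706, -0.036, 0.706, 0.036]
ft_force: [-2.1, -0.2, -0.4]
gripper_width: 18.9
t: 23.75
position: [440.6, -314.3, 182.0]
eef_rot: [0.706, -0.036, 0.706, 0.036]
ft_force: [-0.5, 0.0, -0.2]
gripper_width: 18.9
t 23.75 pos [ 440.6 -314.3  182. ] ty [-0.103  0.995 -0.   ] tz [0.995 0.103 0.   ] down [ 0. -0. -1.] heading y 95.89
j [ 1.25  0.2  -0.8   1.72  0.15  1.29  2.09] ft [-0.5   0.   -0.23] tq [0.08 0.08 0.01] w 18.9
```

```bash
python3 -m creep '[{"x":0,"y":0,"z":0,"yaw":0,"jaw":1},{"x":0,"y":0,"z":0,"yaw":0,"jaw":1},{"x":1,"y":0,"z":-0.5,"yaw":0,"jaw":1},{"x":1,"y":0,"z":-0.5,"yaw":0,"jaw":1},{"x":1,"y":0,"z":-0.5,"yaw":0,"jaw":1},{"x":1,"y":0,"z":-0.5,"yaw":0,"jaw":1},{"x":1,"y":0,"z":-0.5,"yaw":0,"jaw":1},{"x":1,"y":0,"z":-0.5,"yaw":0,"jaw":1},{"x":0,"y":0,"z":0,"yaw":0,"jaw":1},{"x":0,"y":0,"z":0,"yaw":0,"jaw":1}]' 15
python3 st.py
python3 -m creep '[{"x":1,"y":0,"z":-0.5,"yaw":0,"jaw":1},{"x":1,"y":0,"z":-0.5,"yaw":0,"jaw":1},{"x":1,"y":0,"z":-0.5,"yaw":0,"jaw":1},{"x":1,"y":0,"z":-0.5,"yaw":0,"jaw":1},{"x":0,"y":0,"z":0,"yaw":0,"jaw":1},{"x":0,"y":0,"z":0,"yaw":0,"jaw":1},{"x":0,"y":0,"z":0,"yaw":0,"jaw":1}]'
python3 st.py
```

```text
t: 24.75
position: [437.6, -314.6, 176.0]
eef_rot: [0.706, -0.036, 0.706, 0.036]
ft_force: [0.5, -0.5, 0.2]
gripper_width: 20.0
t 24.75 pos [ 437.6 -314.6  176. ] ty [-0.103  0.995  0.   ] tz [ 0.995  0.103 -0.   ] down [-0.  0. -1.] heading y 95.89
j [ 1.26  0.2  -0.8   1.73  0.15  1.28  2.1 ] ft [ 0.46 -0.47  0.21] tq [-0.1  -0.01 -0.05] w 20.0
t: 25.45
position: [435.6, -314.8, 172.0]
eef_rot: [0.706, -0.036, 0.706, 0.036]
ft_force: [-2.0, -1.3, 0.9]
gripper_width: 19.8
t 25.45 pos [ 435.6 -314.8  172. ] ty [-0.103  0.995 -0.   ] tz [ 0.995  0.103 -0.   ] down [-0. -0. -1.] heading y 95.89
j [ 1.26  0.2  -0.8   1.74  0.15  1.27  2.1 ] ft [-2.   -1.3   0.89] tq [-0.09  0.22  0.02] w 19.8
```

```bash
python3 -m creep '[{"x":0,"y":0,"z":0,"yaw":0,"jaw":1},{"x":0,"y":0,"z":0,"yaw":0,"jaw":1},{"x":0,"y":0,"z":0,"yaw":0,"jaw":1},{"x":0,"y":0,"z":0,"yaw":0,"jaw":1},{"x":0,"y":0,"z":0,"yaw":0,"jaw":1},{"x":0,"y":0,"z":0,"yaw":0,"jaw":1},{"x":0,"y":0,"z":0,"yaw":0,"jaw":1},{"x":0,"y":0,"z":0,"yaw":0,"jaw":1}]' 3
python3 st.py; python3 pic.py t1 310,80,430,210 370,150,450,270;python3 st.py|tail -1
```

```text
t: 26.25
position: [435.6, -314.8, 171.9]
eef_rot: [0.706, -0.036, 0.706, 0.036]
ft_force: [-1.9, -0.9, 1.7]
gripper_width: 19.8
t 26.25 pos [ 435.6 -314.8  171.9] ty [-0.103  0.995  0.   ] tz [ 0.995  0.103 -0.   ] down [-0.  0. -1.] heading y 95.89
j [ 1.26  0.2  -0.8   1.74  0.15  1.27  2.1 ] ft [-1.93 -0.86  1.65] tq [ 0.06  0.4  -0.06] w 19.8
side 310,80,430,210 scale 3.3333333333333335
top 370,150,450,270 scale 5.0
j [ 1.26  0.2  -0.8   1.74  0.15  1.27  2.1 ] ft [-2.02 -0.38 -0.13] tq [ 0.03  0.37 -0.01] w 19.9
```

View pics/t1.png

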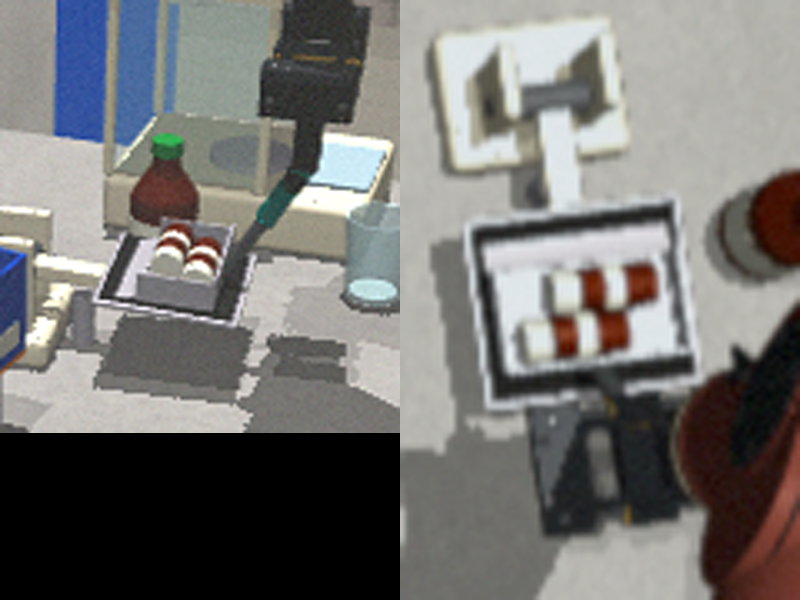

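The scoop sits centred on the sunk tray with both vials in the pan. A small sideways force (about 2 N) remains in the grip, so I'll relieve it before letting go.

```bash
python3 -m creep '[{"x":0,"y":0,"z":-1,"yaw":0,"jaw":1},{"x":0,"y":0,"z":-1,"yaw":0,"jaw":1},{"x":0,"y":0,"z":0,"yaw":0,"jaw":1},{"x":0,"y":0,"z":0,"yaw":0,"jaw":1},{"x":0,"y":0,"z":0,"yaw":0,"jaw":1}]'; python3 st.py | tail -1
python3 -m creep '[{"x":0,"y":0,"z":-1,"yaw":0,"jaw":1},{"x":0,"y":0,"z":-1,"yaw":0,"jaw":1},{"x":0,"y":0,"z":0,"yaw":0,"jaw":1},{"x":0,"y":0,"z":0,"yaw":0,"jaw":1},{"x":0,"y":0,"z":0,"yaw":0,"jaw":1}]'; python3 st.py | tail -1
python3 - <<'E'
# tray top-face corners now (side crop /3.33+(310,80); top crop /5+(370,150)): fit sink
from h import *
from scipy.spatial.transform import Rotation as R
o=[("top",(370+68/5,150+222/5),(65,75)),("top",(370+280/5,150+195/5),(65,-75)),("top",(370+300/5,150+372/5),(-65,-75)),("top",(370+90/5,150+408/5),(-65,75)),
("side",(310+93/3.333,80+303/3.333),(65,75)),("side",(310+240/3.333,80+322/3.333),(-65,75)),("side",(310+257/3.333,80+255/3.333),(-65,-75))]
def X(p,q):
    s=p[3]; l=R.from_euler("Y",-s).apply([q[0]-140,q[1],14])+[140,0,75]; return T(p[:3],l)
r=least_squares(lambda p:np.concatenate([proj(n,X(p,q))[0]-uv for n,uv,q in o]),(537,-304,.1,.05));print(r.x.round(3),r.fun.round(1))
E
```

```text
t: 26.85
position: [433.9, -314.9, 172.0]
eef_rot: [0.706, -0.036, 0.706, 0.036]
ft_force: [1.1, -0.1, -1.0]
gripper_width: 19.8
j [ 1.26  0.2  -0.8   1.74  0.15  1.27  2.1 ] ft [ 1.08 -0.05 -1.02] tq [ 0.08 -0.38 -0.02] w 19.8
t: 27.35
position: [431.5, -315.2, 171.9]
eef_rot: [0.706, -0.036, 0.706, 0.036]
ft_force: [-0.5, 0.6, 0.1]
gripper_width: 19.8
j [ 1.27  0.19 -0.8   1.75  0.14  1.27  2.11] ft [-0.5   0.6   0.14] tq [ 0.16 -0.06  0.09] w 19.8
[ 5.40722e+02 -3.07334e+02  1.18000e-01  9.50000e-02] [-1.2 -0.4 -0.2 -1.2  1.3  1.3 -0.1  0.5  0.1 -1.7 -0.2  1.1 -0.  -0.2]
```

Sink is about 0.095 rad, in the expected range and consistent with full weight; residual forces are near zero and the scoop is at rest. Releasing.

```bash
python3 -m creep '[{"x":0,"y":0,"z":0,"yaw":0,"jaw":0.5},{"x":0,"y":0,"z":0,"yaw":0,"jaw":0.3},{"x":0,"y":0,"z":0,"yaw":0,"jaw":0},{"x":0,"y":0,"z":0,"yaw":0,"jaw":-0.3},{"x":0,"y":0,"z":0,"yaw":0,"jaw":-0.5},{"x":0,"y":0,"z":0,"yaw":0,"jaw":-0.5},{"x":0,"y":0,"z":0,"yaw":0,"jaw":-0.5},{"x":0,"y":0,"z":0,"yaw":0,"jaw":-0.5}]'
python3 -m creep '[{"x":-5,"y":0,"z":0,"yaw":0,"jaw":-0.5},{"x":-10,"y":0,"z":0,"yaw":0,"jaw":-0.5},{"x":-20,"y":0,"z":0,"yaw":0,"jaw":-0.5},{"x":-25,"y":0,"z":0,"yaw":0,"jaw":-0.5},{"x":-25,"y":0,"z":0,"yaw":0,"jaw":-0.5},{"x":-25,"y":0,"z":0,"yaw":0,"jaw":-0.5},{"x":-20,"y":0,"z":0,"yaw":0,"jaw":-0.5},{"x":0,"y":0,"z":0,"yaw":0,"jaw":-0.5},{"x":0,"y":0,"z":0,"yaw":0,"jaw":-0.5},{"x":0,"y":0,"z":0,"yaw":0,"jaw":-0.5}]'
python3 - <<'E'
import cv2,numpy as np
from cell import viewer
for k in range(2):
    for n,(u0,v0,u1,v1) in(("side",(335,145,395,180)),("top",(383,190,430,232))):
        a=viewer.camera(n)[:,:,::-1]; b=cv2.imread(f"pics/raw_{n}_t1.png")
        cv2.imwrite(f"pics/end_{n}.png",a)
        d=np.abs(a.astype(int)-b).max(2)[v0:v1,u0:u1]; s=cv2.phaseCorrelate(cv2.cvtColor(a,6)[v0:v1,u0:u1].astype(np.float32),cv2.cvtColor(b,6)[v0:v1,u0:u1].astype(np.float32))
        print(n,"mean diff",d.mean().round(1),"changed frac",(d>60).mean().round(3),"shift px",np.round(s[0],2))
# bystanders vs first picture
for nm,(u0,v0,u1,v1) in dict(dish=(284,232,314,262),timer=(328,232,348,254),amber=(434,182,464,208),wash=(160,188,186,214),bay=(270,140,362,190)).items():
    A=cv2.imread("pics/top0.png")[v0:v1,u0:u1].astype(int);B=cv2.imread("pics/end_top.png")[v0:v1,u0:u1].astype(int)
    d=np.abs(A-B).max(2);print(nm,d.mean().round(1),(d>60).mean().round(3))
E
```

```text
t: 28.15
position: [431.6, -315.2, 172.0]
eef_rot: [0.706, -0.036, 0.706, 0.036]
ft_force: [-1.1, 0.6, -0.5]
gripper_width: 63.4
t: 29.15
position: [431.3, -315.1, 301.3]
eef_rot: [0.706, -0.036, 0.706, 0.037]
ft_force: [-0.1, -0.5, 0.4]
gripper_width: 65.8
side mean diff 28.6 changed frac 0.158 shift px [-0.31 -1.36]
top mean diff 20.5 changed frac 0.058 shift px [ 0.11 -0.05]
side mean diff 28.6 changed frac 0.157 shift px [-0.31 -1.35]
top mean diff 20.4 changed frac 0.057 shift px [ 0.12 -0.01]
dish 7.1 0.0
timer 7.2 0.0
amber 5.5 0.0
wash 6.3 0.0
bay 7.7 0.0
```

The scoop is stable after release and the bystanders are unchanged. Handing in.

```bash
python3 br.py 335,140,395,185; python3 -c "
from cell import workorder
print(workorder.finish_job())"
```

```text
[([359.1, 142.0], 60), ([364.8, 150.4], 20), ([362.7, 154.5], 19), ([373.1, 154.8], 19), ([371.4, 159.6], 20)]
the job is handed in; nothing more can be done
None
```

The job is done and handed in at about 29 s of the 67 s allowed. I gripped the scoop high on its handle and slid it along the bench under the shelf. It gathered both vials against the rail, and I drew them out and lowered the loaded scoop onto the balancer tray. I let go only after the tray had sunk about 0.095 rad and the gripper force had fallen to near zero.

**After release:**
- The scoop looked unmoved from above, but about 1.4 px (roughly 3 mm) lower in the side view, so it settled slightly when freed.
- It then stayed still between two successive pictures, with both vials in the pan.
- The dish stack, timer, wash bottle, amber bottle and shelf bins matched the first pictures.

**Checks that disagreed, or that I could not make:**
- **Gripper lean:** the gripper stayed vertical, because the moves cannot tilt it. It did not lean back along the handle as suggested. I saw no contact with the shelf or bins in the pictures or force readings.
- **Fingertip height:** with the jaws open, the fingertips looked about 20 mm higher than the reported tool position. I put this down to how the gripper linkage opens; it did not affect the grasp.
- **Last checks:** I had used all 12 picture views by then, so the checks after release were numerical comparisons of camera images.

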